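# Take the filter panel out of the bench air unit

### The job

One of the two low white air units on the lab bench holds a filter panel with paper pleats; the other holds a plain blank cover. Turn the filter's swing tab aside by a quarter turn, then lift the filter out by its pull bar and set it down, flat on its underside and still held until it is down, in the middle of the shallow metal tray. Leave the tab of the other unit as it is.

Things in the scene. Friction and masses are not known exactly. Their poses are not given: they have to be found in the camera images.
- filter_tab_post (a point): Steel thumb post (pin 12 mm across, 28 high) on the filter's swing tab. Point on its axis, 13 below its top, 76 above the bench; x points away from the tab's upright pivot, 30 mm behind. The strip, 5 mm thick, reaches 12 mm past the pin and 22 over the panel, 2 above it. Turns with light friction (1 N) either way to 1.8 rad, starts within 0.3 of straight; clears the panel past 1.25; stays put.
- filter_bar (a point): Pull bar on the pleated filter: 40 mm long (x), 14 thick (y), 32 high; point at its centre, 16 below its top, 30 above the panel's underside. Panel 110 (x) by 96 by 14 mm, 0.1-0.25 kg, grey frame, white paper pleats; starts in an air unit (170 x 140, 54 high), flush, 2 mm play, underside 40 above the bench; x points away from the tab's pivot. Units and tray swap places.
- cover_tab_post (a point): Thumb post of the swing tab on the other air unit, the one with a plain grey cover plate (no pleats) of the same size and with the same bar: same shape and axes as the filter's post. To be left as it is.
- tray_in (a point): Shallow open tray of sheet aluminium, 190 mm (x) by 170 mm (y) outside, walls 4 mm thick and 26 mm high, fixed to the bench. The point is the centre of its inner floor, 4 mm above the bench; z is up.

How it is judged:
On the way, in this order (a step that is already met when the one before it is completed fails the run):
1. the filter's tab is turned aside, at least 1.15 rad away from pointing at the panel's middle, with the filter still in its frame (angle between the x axis of filter_tab_post and the x axis of filter_bar, either way round above 1.15 rad and distance of filter_bar from where it was at the start of the episode below 0.02 m), for 0.2 s.
2. the filter is lifted out, more than 30 mm above where it sat (height (world z) of filter_bar above 0.1 m), for 0.1 s.
3. the filter is lowered into the tray while still held: its underside less than 20 mm above the tray's floor with the gripper on it (horizontal distance between filter_bar and tray_in below 0.07 m and z of filter_bar in the frame of tray_in below 0.05 m and contact force between the fingers and filter above 0.5 N), for 0.1 s.
At the end, for the whole second after the job is handed in: The filter lies released and at rest flat on the tray's floor (underside within 8 mm of it, tilted less than 0.15 rad), its middle within 60 mm of the tray's middle; any yaw will do (horizontal distance between filter_bar and tray_in below 0.06 m and z of filter_bar in the frame of tray_in below 0.038 m and angle between filter_bar's own z axis and vertical below 0.15 rad and linear speed of filter below 0.03 m/s); the robot touches nothing.
It fails at once if the other unit's thumb post is moved more than 10 mm (distance of cover_tab_post from where it was at the start of the episode above 0.01 m).
It also fails if it takes over 58 s, if anything falls off the work surface, if the arm or the gripper's body presses on something with over 40 N, if the wrist force passes 120 N, or if a joint passes its speed limit or range.

### The arm

A 6-joint arm with a two-finger parallel gripper is mounted at the origin on the work surface. World frame = base frame: x ahead of the robot, y to its left, z up, the work surface at z = 0. Lengths are in m, angles in rad, forces in N, time in s.
With the tool pointing down it reaches from about 0.275 to 0.775 m from the base axis. Payload 14.6 kg.
Tool frame: the origin (TCP) lies between the finger pads; the fingertips stand tip_reach ahead of it and the grasp point (between the pads) lies 11 mm behind it (tip_reach is the distance from the TCP to the fingertips, in m); z points along the fingers, x is the direction in which the jaws open and shut, and the axes are right-handed (so a half turn about z gives the same grasp; the last joint's range is limited). The gripper opens to 85 mm and grips with 20 to 120 N. Pads are 22 mm wide; open, the fingers measure 114 mm over their backs; the gripper's body (76 mm by 85 mm) begins 54 mm behind the grasp point. The pads swing forward as they close: fully open they stand 13 mm farther back than shut.
Start: joints at [-0.155, 0.263, -0.048, 1.259, 0, 1.415], TCP at [0.525, -0, 0.239] pointing down, gripper open.
Joint ranges: [-2.65, 2.65], [-0.89, 1.7], [-1.18, 1.37], [-2.13, 2.11], [-1.35, 1.29], [-3.14, 3.14]. Speed limits (rad/s): [1.89, 1.89, 2.57, 2.79, 3.14, 3.14].

### API

Orientations are given as [roll, pitch, yaw] about the fixed x, y, z axes, in that order (R = Rz(yaw) Ry(pitch) Rx(roll)).
In Python, from plant import read_state, camera, get_calibration, job_done, boxes_of, regions_of, place_of, tip_reach gives the robot as it stands.
- The arm moves only by the tool servo_tool, never from a script. Its argument "rows" is one flat list of numbers, 4 for each row, row after row: the shift along the tool's x, y, z in units of 40 mm (1.0 is 40 mm), then the turn about the tool's z in units of 5 degrees (1.0 is 5 degrees). In form: [dx, dy, dz, roll, dx, dy, dz, roll, ...]. A call has 1 to 10 rows; each row shifts and turns the pose as measured when the row begins, along the tool's axes as they then stand; what a row does not reach is not made up. A row lasts 1/8 s, in which the tool goes at most 62.5 mm and 10.7 degrees, less where a joint would pass 70% of its speed; a pose out of reach is approached as far as the arm can. A call is refused whole if a number of a shift passes 1 or a number of a turn 1, either way. A call with a gripper value outside its range is refused whole. "gripper" is the finger opening in mm, from 0 to 85.4, set as the call begins (left out, the last holds). The fingers move at their own pace and stop on an object; "squeeze" is the grip in N (left out, the last holds). Time passes only in rows, so rows that do not move let the fingers close. It gives the time, the measured TCP pose, the force and the opening at its end, in the units of the state.
- read_state(): the state, without advancing time (a new reading comes with each control period).
- camera(name): name is "scene" or "side" or "wrist"; returns the picture (400x640x3 uint8, blue, green, red); there is no depth.
- get_calibration(name): a dict with "K" (3x3 intrinsics, pixels), "xyz" and "attitude" of the camera in the world. Camera axes: x right, y up, looking along -z (the intrinsics and any distortion apply to the point x, -y, -z); pixel columns grow to the right and rows downward; lengths in m; the calibration is good to about 2 mm. A picture is of the moment at which its call begins: read the wrist's pose just before it. get_calibration takes no time and is no camera call; for the wrist camera it gives the pose at the moment of the call.
- job_done(): hands the job in, once; it reports no verdict.
Trained networks look in the newest picture that a camera, given by its name, has taken for a name from the list of things; names that differ only in an ending like _2 or _b are one class to them, and where a whole thing is asked for, a point or a joint stands for the part that bears it (a point fixed in the world has none). Each returns a list of dicts, best first, with "p" (0 to 1); they miss things now and then, are a little off and sometimes report something else, mostly with a low value. They report only what shows in the picture. A call takes as long as a camera call.
- boxes_of(camera, thing): "rect" ([left, top, width, height] in pixels, round what is visible of it).
- regions_of(camera, thing): "region" (400x640 bool, what is visible of it) and "rect" ([left, top, width, height] in pixels, round what is visible of it).
- place_of(camera, thing): "centre" ([column, row] in pixels: a listed point, or the origin of a listed thing).
The state is a dict: "time": time; "joint_positions": joint angles; "qvel": joint speeds; "joint_efforts": joint torques, N m; "tool_pos": TCP position; "tool_rot": TCP orientation; "contact_force": force on the tool from outside, world axes, zero at the start; "ft_torque": the same for the moment, N m; "gripper_width": finger opening in m.
Only numpy, scipy, OpenCV 4.12 (cv2) and the standard library are available. Lean on these libraries where they do the work, as an engineer would, in place of code of your own. Each camera call takes 0.05 s, during which the arm holds its last target.

## Working session

There is one attempt and no reset: what is moved stays moved. The work goes in short steps, Python scripts to look and compute and a tool call to move; the robot and the scene stay as the last step left them, time stands still between calls to the robot, and variables do not carry over. Pictures are saved under pics/ and viewed, and the job is handed in when it is done.

Besides the shell and the picture viewer there is one more tool, called after ">>>" by a JSON object that holds its "api" and its "payload", one argument or row to a line. servo_tool: Moves the arm, as the interface text tells. Its arguments: {"type":"object","properties":{"rows":{"type":"array","items":{"type":"number"}},"gripper":{"type":"number"},"squeeze":{"type":"number"}},"required":["rows"]}

```bash
ls; mkdir -p pics; cat > h.py <<'E'
import numpy as np, cv2
from scipy.spatial.transform import Rotation as R
from plant import *
def cal(n):
    c=get_calibration(n); return c
def ray(c,px):
    K=np.array(c["K"]); d=np.array([(px[0]-K[0,2])/K[0,0],(px[1]-K[1,2])/K[1,1],1.])
    D=np.array([d[0],-d[1],-d[2]])
    a=np.array(c["attitude"])
    M=R.from_euler('xyz',a).as_matrix() if a.size==3 else a.reshape(3,3)
    return np.array(c["xyz"]),M@D
def atz(c,px,z):
    o,d=ray(c,px); return o+d*(z-o[2])/d[2]
E
python3 - <<'E'
from h import *
s=read_state();print(s["time"],s["tool_pos"],s["tool_rot"],tip_reach)
for n in("scene","side"):
    im=camera(n);cv2.imwrite(f"pics/{n}0.png",im);c=cal(n);print(c)
    for t,z in(("filter_tab_post",.076),("filter_bar",.07),("cover_tab_post",.076),("tray_in",.004)):
        for r in place_of(n,t)[:3]: print(n,t,round(r["p"],2),np.round(r["centre"],1),np.round(atz(c,r["centre"],z),4))
print(read_state()["time"])
E
```

```text
pics
0.0 [5.24734980e-01 3.83447459e-05 2.38829910e-01] [-3.14143577e+00  1.04969208e-03  1.57498542e-05] 0.008
{'K': array([[365.87100135,   0.        , 316.79038557],
       [  0.        , 365.87100135, 197.95895142],
       [  0.        ,   0.        ,   1.        ]]), 'xyz': array([1.06232055, 0.34132257, 0.65294759]), 'attitude': array([0.88403948, 0.00445861, 2.09025886])}
scene filter_tab_post 0.57 [222.5 174. ] [ 0.4895 -0.2834  0.076 ]
scene filter_bar 0.71 [208.8 179.7] [ 0.5218 -0.3044  0.07  ]
scene cover_tab_post 0.48 [417.9 248.4] [0.4939 0.2609 0.076 ]
scene tray_in 0.93 [298.1 243. ] [ 0.5491 -0.0079  0.004 ]
{'K': array([[450.95665488,   0.        , 326.45508933],
       [  0.        , 450.95665488, 196.28321154],
       [  0.        ,   0.        ,   1.        ]]), 'xyz': array([ 0.20540096, -0.78057511,  0.59611458]), 'attitude': array([ 1.01118431,  0.01950586, -0.36935848])}
side filter_tab_post 0.87 [386.3 280.5] [ 0.4922 -0.2881  0.076 ]
side filter_bar 0.95 [411.6 281.9] [ 0.5331 -0.3016  0.07  ]
side cover_tab_post 0.4 [288.5 147.7] [0.4907 0.2614 0.076 ]
side tray_in 0.81 [347.3 218.1] [ 0.546  -0.0013  0.004 ]
0.5
```

View pics/scene0.png

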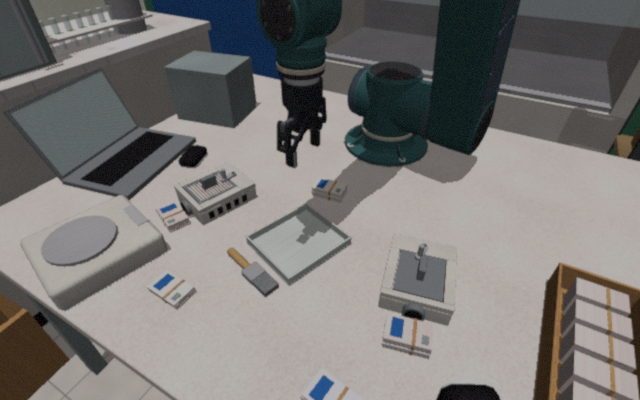

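View pics/side0.png

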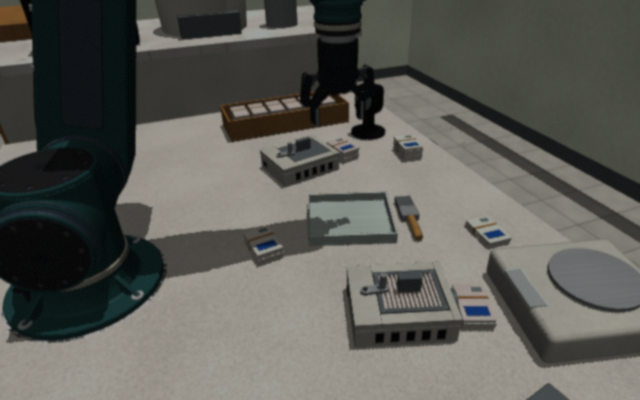

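The filter unit is the pleated one near the side camera: bar at (411,282) and post at (386,280) in the side view. The tray is in the middle and the cover unit is at y≈+0.26. I'm going over the filter for a wrist view.

>>> {"api": "servo_tool", "payload": {
  "rows": [0,1,-0.2,0,0,1,-0.2,0,0,1,0,0,0,1,0,0,0,1,0,0,0,1,0,0,0,0,0,0],
  "gripper": 60
}}

```text
time: 1.38
tool_pos: [0.5252, -0.2473, 0.2556]
tool_rot: [3.141, -0.001, 0.002]
contact_force: [-0.2, 1.2, 0.8]
gripper_width: 0.0602
```

```bash
python3 - <<'E'
from h import *
s=read_state();print(s["time"],s["tool_pos"],s["tool_rot"],s["gripper_width"])
n="wrist";c=cal(n);im=camera(n);cv2.imwrite(f"pics/w1.png",im);print(c)
for t,z in(("filter_tab_post",.076),("filter_bar",.07)):
        for r in place_of(n,t)[:3]: print(n,t,round(r["p"],2),np.round(r["centre"],1),np.round(atz(c,r["centre"],z),4))
n="side";c=cal(n);im=camera(n);cv2.imwrite("pics/s1.png",cv2.resize(im[220:380,300:540],None,fx=3,fy=3,interpolation=cv2.INTER_CUBIC))
E
```

```text
1.375 [ 0.52516221 -0.24729668  0.25561199] [ 3.14148827e+00 -5.05156851e-04  1.87345988e-03] 0.06017873867549264
{'K': array([[318.66397698,   0.        , 322.18085811],
       [  0.        , 318.66397698, 198.34296241],
       [  0.        ,   0.        ,   1.        ]]), 'xyz': array([ 0.52425995, -0.16580251,  0.39033452]), 'attitude': array([-3.19714304e-01, -1.10837549e-04,  2.53890666e-03])}
wrist filter_tab_post 0.64 [283.9 210.5] [ 0.4843 -0.2834  0.076 ]
wrist filter_bar 0.84 [324.7 223.5] [ 0.5274 -0.3007  0.07  ]
```

View pics/w1.png

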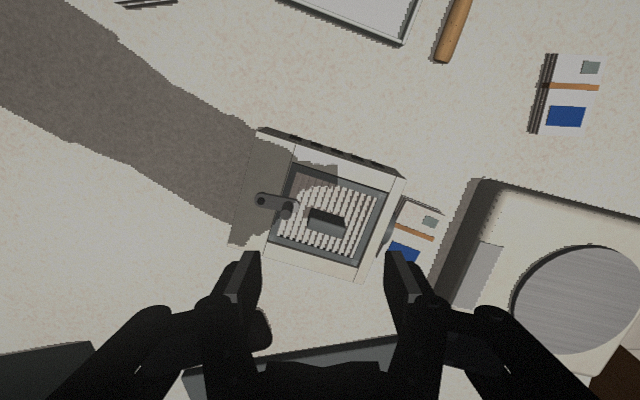

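View pics/s1.png

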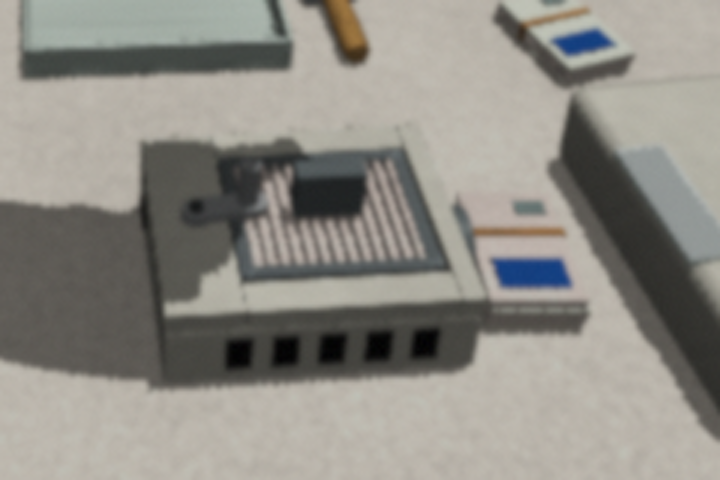

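The wrist view shows the tab's pivot at about (262,199), the post at (288,208) and the bar at (325,218). The unit is rotated clockwise by about 15°. I'll zoom in for the angles.

```bash
python3 - <<'E'
from h import *
im=cv2.imread("pics/w1.png")
cv2.imwrite("pics/w1z.png",cv2.resize(im[120:290,220:420],None,fx=3.5,fy=3.5,interpolation=cv2.INTER_CUBIC))
E
```

```text
(no output)
```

View pics/w1z.png

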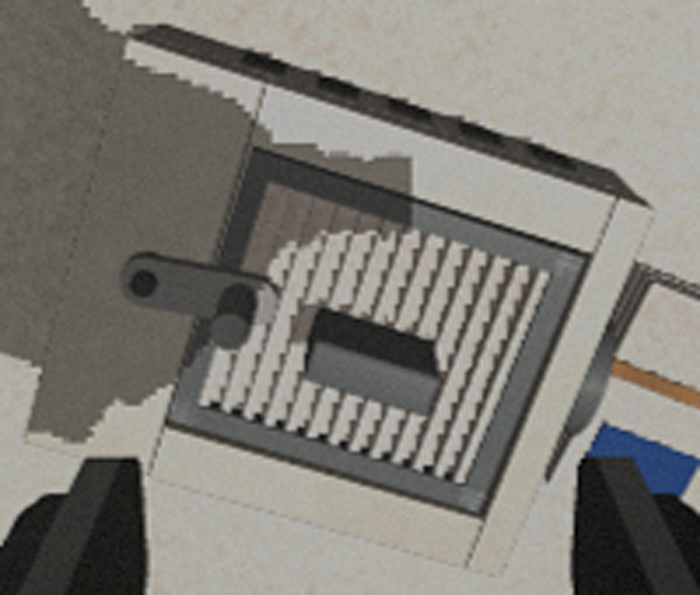

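```bash
python3 - <<'E'
from h import *
# pose of cam at w1
c={"K":np.array([[318.66397698,0,322.18085811],[0,318.66397698,198.34296241],[0,0,1]]),"xyz":[.52425995,-.16580251,.39033452],"attitude":[-3.19714304e-01,-1.1e-4,2.5389e-3]}
f=lambda p,z:atz(c,(p[0]/3.5+220,p[1]/3.5+120),z)
pv=f((143,283),.061);pt=f((231,330),.089);pb=f((238,298),.061)
print("pivot",pv,"top",pt,"base",pb,np.hypot(*(pt-pv)[:2]))
C=[f(p,.054) for p in((258,148),(590,255),(473,515),(168,425))]
print(np.array(C),np.mean(C,0))
for a,b in((0,1),(3,2),(3,0),(2,1)): d=C[b]-C[a];print(np.hypot(*d[:2]),np.degrees(np.arctan2(d[1],d[0])))
B=[f(p,.086) for p in((308,345),(440,378),(430,413),(305,378))];print(np.mean(B,0))
for a,b in((0,1),(3,2)): d=B[b]-B[a];print(np.hypot(*d[:2]),np.degrees(np.arctan2(d[1],d[0])))
d=pt-pv;print("tab",np.degrees(np.arctan2(d[1],d[0])));d=pb-pv;print(np.degrees(np.arctan2(d[1],d[0])))
E
```

```text
pivot [ 0.45764699 -0.27789377  0.061     ] top [ 0.4879436 -0.282667   0.089    ] base [ 0.4871177  -0.28278264  0.061     ] 0.030670309413176392
[[ 0.49397061 -0.23652675  0.054     ]
 [ 0.59795915 -0.27058107  0.054     ]
 [ 0.56426837 -0.36383215  0.054     ]
 [ 0.46165463 -0.33013347  0.054     ]] [ 0.52946319 -0.30026836  0.054     ]
0.1094226348059898 -18.132663429336684
0.10800546330154624 -18.18034470146725
0.09902797874359949 70.95371737304613
0.09915055222100831 70.13566436373627
[ 0.52861731 -0.29919427  0.086     ]
0.040397238733633996 -14.967304494760072
0.039008598211720945 -16.85569029840773
tab -8.953350266974926
-9.418967247737445
```

```bash
python3 - <<'E'
from h import *
s=read_state();print(s["time"],np.round(s["joint_positions"],3))
E
```

```text
1.575 [-5.760e-01  3.540e-01  1.320e-01  1.348e+00  1.000e-03  9.900e-01]
```

>>> {"api": "servo_tool", "payload": {
  "rows": [-0.9,0.9,0,-1,0,0,0,-1,0,0,0,-1,0,0,0,-1,0,0,0.5,-1,0,0,0.5,-1,0,0,0.5,-1,0,0,0.5,-1,0,0,0.5,-1,0,0,0,-1],
  "gripper": 36
}}

```text
time: 2.82
tool_pos: [0.491, -0.2704, 0.1559]
tool_rot: [3.137, -0.002, 0.92]
contact_force: [-0.1, 0.3, 0.4]
gripper_width: 0.0361
```

>>> {"api": "servo_tool", "payload": {
  "rows": [0,0,0,-1,0,0,0,-1,0,0,0,-1,0,0,0,-1,0,0,0,-0.5,0,0,0,0]
}}

```text
time: 3.58
tool_pos: [0.4922, -0.2635, 0.1572]
tool_rot: [3.136, 0.0, 1.336]
contact_force: [0.1, 0.2, 0.7]
gripper_width: 0.0359
```

```bash
cat > look.py <<'E'
from h import *
import sys
tag=sys.argv[1];names=sys.argv[2:]
s=read_state();print(s["time"],np.round(s["tool_pos"],4),np.round(s["tool_rot"],3),s["gripper_width"],tip_reach)
for n in("wrist","side","scene"):
    c=cal(n);im=camera(n);cv2.imwrite(f"pics/{tag}_{n}.png",im)
    for t in names:
        z={"filter_tab_post":.076,"filter_bar":.07,"cover_tab_post":.076,"tray_in":.004}[t]
        for r in place_of(n,t)[:2]: print(n,t,round(r["p"],2),np.round(r["centre"],1),np.round(atz(c,r["centre"],z),4))
a=cv2.imread(f"pics/{tag}_wrist.png")
b=cv2.resize(cv2.imread(f"pics/{tag}_side.png")[180:380,300:540],(400,333))
d=cv2.resize(cv2.imread(f"pics/{tag}_scene.png")[120:280,130:370],(400,267))
o=np.zeros((600,800,3),np.uint8);o[:333,:400]=b;o[:267,400:]=d;o[333:583,400:]=cv2.resize(a,(400,250))
o[333:583,:400]=cv2.resize(a[100:350,120:520],(400,250))
cv2.imwrite(f"pics/{tag}.png",o)
E
python3 look.py a filter_tab_post filter_bar
```

```text
3.575 [ 0.4922 -0.2635  0.1572] [3.136 0.    1.336] 0.03592320032417633 0.008
wrist filter_tab_post 0.68 [293.1 210.8] [ 0.4872 -0.2834  0.076 ]
wrist filter_bar 0.91 [287.  260.3] [ 0.5283 -0.3     0.07  ]
side filter_tab_post 0.74 [380.5 280.5] [ 0.4833 -0.2844  0.076 ]
side filter_bar 0.95 [409.  279.8] [ 0.5316 -0.2954  0.07  ]
scene filter_tab_post 0.64 [222.7 173.9] [ 0.4888 -0.2833  0.076 ]
scene filter_bar 0.74 [207.5 178.5] [ 0.5194 -0.3112  0.07  ]
```

View pics/a.png

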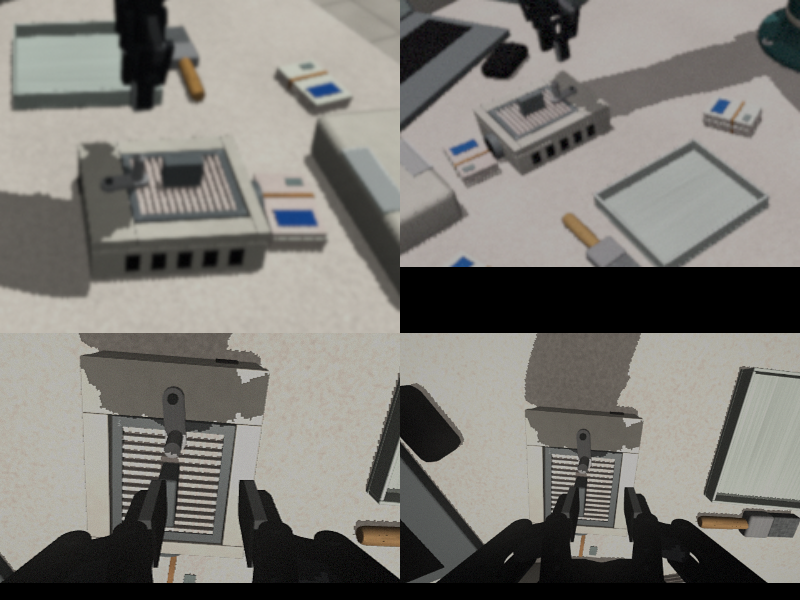

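>>> {"api": "servo_tool", "payload": {
  "rows": [-0.5,0,0,0,0,0,0.5,0,0,0,0,0]
}}

```text
time: 4.4
tool_pos: [0.487, -0.2868, 0.1367]
tool_rot: [3.136, 0.001, 1.334]
contact_force: [-0.3, 0.1, 0.7]
gripper_width: 0.0361
```

>>> {"api": "servo_tool", "payload": {
  "rows": [0.1,0,0.5,0,0,0,0.5,0,0,0,0.3,0,0,0,0.2,0,0,0,0,0]
}}

```text
time: 5.03
tool_pos: [0.4891, -0.2863, 0.078]
tool_rot: [3.132, 0.003, 1.332]
contact_force: [-0.2, 0.5, -0.4]
gripper_width: 0.0361
```

```bash
python3 look.py b filter_tab_post
```

```text
5.025 [ 0.4891 -0.2863  0.078 ] [3.132e+00 3.000e-03 1.332e+00] 0.03611203928285027 0.008
wrist filter_tab_post 0.83 [323.8 265.1] [ 0.4873 -0.2845  0.076 ]
side filter_tab_post 0.52 [383.4 281.8] [ 0.4863 -0.2891  0.076 ]
scene filter_tab_post 0.38 [223.6 175.6] [ 0.4937 -0.2759  0.076 ]
```

View pics/b.png

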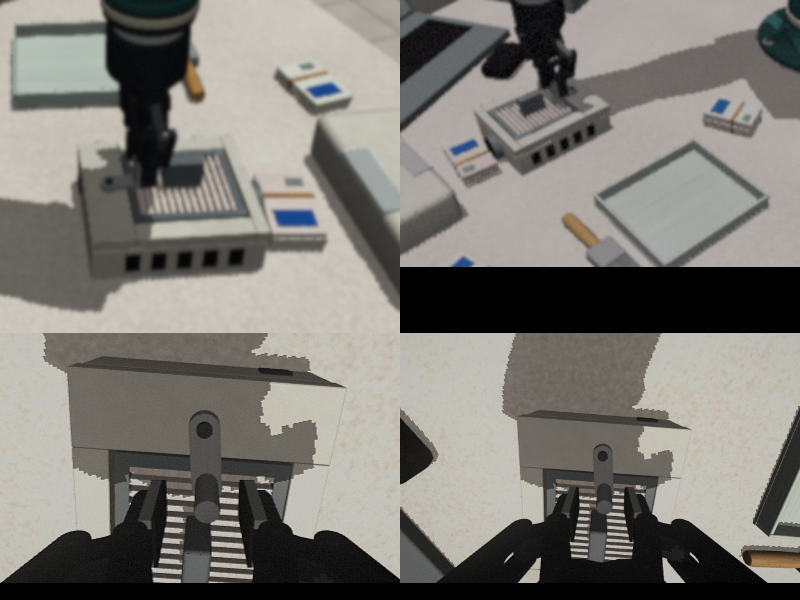

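>>> {"api": "servo_tool", "payload": {
  "rows": [0,0,0.08,0,0,0,0,0,0.1,-0.01,0,-1,0.12,-0.01,0,-1,0.12,-0.02,0,-1,0.12,-0.03,0,-1,0,0,0,0],
  "gripper": 18,
  "squeeze": 20
}}

```text
time: 6.2
tool_pos: [0.4893, -0.2684, 0.0755]
tool_rot: [3.132, 0.009, 1.691]
contact_force: [-0.1, 0.4, -0.2]
gripper_width: 0.018
```

```bash
python3 look.py c filter_tab_post
```

```text
6.2 [ 0.4893 -0.2684  0.0755] [3.132 0.009 1.691] 0.018005777641456968 0.008
wrist filter_tab_post 0.63 [316.9 268.8] [ 0.488  -0.2702  0.076 ]
side filter_tab_post 0.57 [381.8 274. ] [ 0.4926 -0.271   0.076 ]
scene filter_tab_post 0.36 [227.7 174.2] [ 0.4832 -0.2705  0.076 ]
```

View pics/c.png

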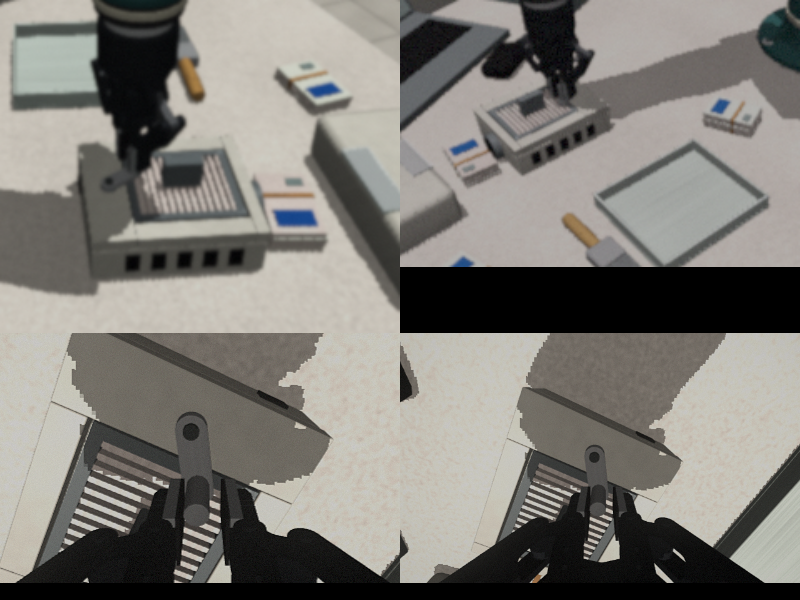

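>>> {"api": "servo_tool", "payload": {
  "rows": [0.1,-0.02,0,-1,0.1,-0.03,0,-1,0.1,-0.03,0,-1,0.09,-0.03,0,-1,0.09,-0.04,0,-1,0.09,-0.04,0,-1,0.09,-0.05,0,-1,0.09,-0.05,0,-1,0,0,0,0]
}}

```text
time: 7.62
tool_pos: [0.4687, -0.2489, 0.0757]
tool_rot: [3.139, 0.018, 2.404]
contact_force: [0.1, -0.4, 0.5]
gripper_width: 0.0182
```

```bash
python3 look.py d filter_tab_post filter_bar
```

```text
7.625 [ 0.4687 -0.2489  0.0757] [3.139 0.018 2.404] 0.018207048493741634 0.008
wrist filter_tab_post 0.84 [314.9 273.4] [ 0.4718 -0.2492  0.076 ]
wrist filter_bar 0.65 [164.4 265.8] [ 0.5283 -0.3003  0.07  ]
side filter_tab_post 0.77 [364.9 270.8] [ 0.4696 -0.2527  0.076 ]
side filter_bar 0.63 [411.5 281.4] [ 0.5335 -0.3005  0.07  ]
scene filter_tab_post 0.57 [236.2 174.9] [ 0.4745 -0.2483  0.076 ]
scene filter_bar 0.94 [209.6 179.8] [ 0.521  -0.3022  0.07  ]
```

View pics/d.png

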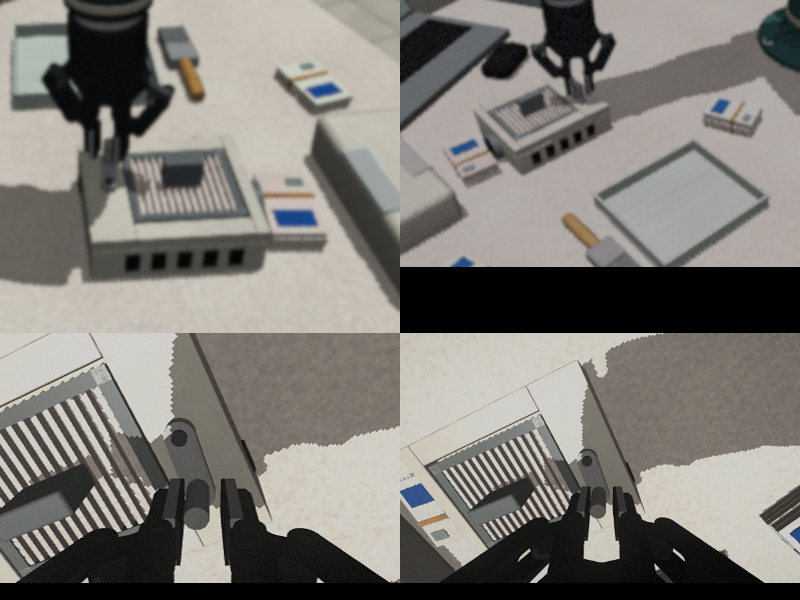

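>>> {"api": "servo_tool", "payload": {
  "rows": [0.1,-0.03,0,0,0,0,0,0,-0.06,0.02,0,0,0,0,-0.5,0,0,0,-0.7,0,0,0,-0.7,1,0,0,0,1,0,0,0,1,0,0,0,1,0,0,0,1]
}}

```text
time: 9.32
tool_pos: [0.4667, -0.2475, 0.1541]
tool_rot: [3.132, 0.014, 1.954]
contact_force: [-0.3, 0.3, 0.3]
gripper_width: 0.0178
```

>>> {"api": "servo_tool", "payload": {
  "rows": [0,0,0,1,0,0,0,1,0,0,0,1,0,0,0,1,0,0,0,1,0,0,0,1,0,0,0,1,0,0,0,1,0,0,0,0],
  "gripper": 45
}}

```text
time: 10.45
tool_pos: [0.4672, -0.2478, 0.1538]
tool_rot: [3.126, 0.004, 1.232]
contact_force: [-0.3, 0.3, -0.7]
gripper_width: 0.0454
```

```bash
python3 look.py e filter_tab_post filter_bar
```

```text
10.45 [ 0.4672 -0.2478  0.1538] [3.126 0.004 1.232] 0.045434555000028375 0.008
wrist filter_tab_post 0.97 [318.9 210.8] [ 0.4657 -0.2496  0.076 ]
wrist filter_bar 0.87 [286.  295.5] [ 0.5283 -0.3001  0.07  ]
side filter_tab_post 0.59 [364.4 270.9] [ 0.4687 -0.2526  0.076 ]
side filter_bar 0.75 [410.9 282.3] [ 0.5315 -0.302   0.07  ]
scene filter_tab_post 0.45 [238.8 173.2] [ 0.4648 -0.2473  0.076 ]
scene filter_bar 0.97 [208.5 178.7] [ 0.5187 -0.3083  0.07  ]
```

View pics/e.png

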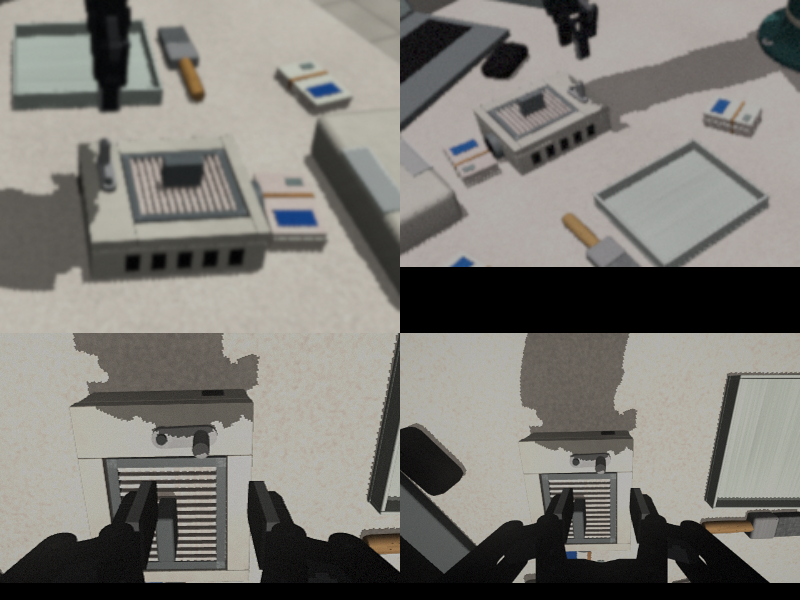

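>>> {"api": "servo_tool", "payload": {
  "rows": [-0.36,0.94,0,0,-0.36,0.94,0,0,0,0,0,0,0,0,0,0]
}}

```text
time: 11.4
tool_pos: [0.5297, -0.3008, 0.155]
tool_rot: [3.127, 0.004, 1.233]
contact_force: [-0.2, 1.2, -0.3]
gripper_width: 0.045
```

Aligned within about 1 mm. Descending.

>>> {"api": "servo_tool", "payload": {
  "rows": [0,0,0.5,0,0,0,0.5,0,0,0,0.5,0,0,0,0.5,0,0,0,0.1,0,0,0,0,0]
}}

```text
time: 12.15
tool_pos: [0.5281, -0.2989, 0.0709]
tool_rot: [3.126, 0.005, 1.234]
contact_force: [-0.4, -0.8, 0.3]
gripper_width: 0.0444
```

```bash
python3 look.py f filter_bar
```

```text
12.15 [ 0.5281 -0.2989  0.0709] [3.126 0.005 1.234] 0.0444332318680112 0.008
wrist filter_bar 0.7 [317.2 271.7] [ 0.5282 -0.301   0.07  ]
side filter_bar 0.91 [409.8 285. ] [ 0.5265 -0.3069  0.07  ]
scene filter_bar 0.86 [208.5 179.5] [ 0.5215 -0.3057  0.07  ]
```

View pics/f.png

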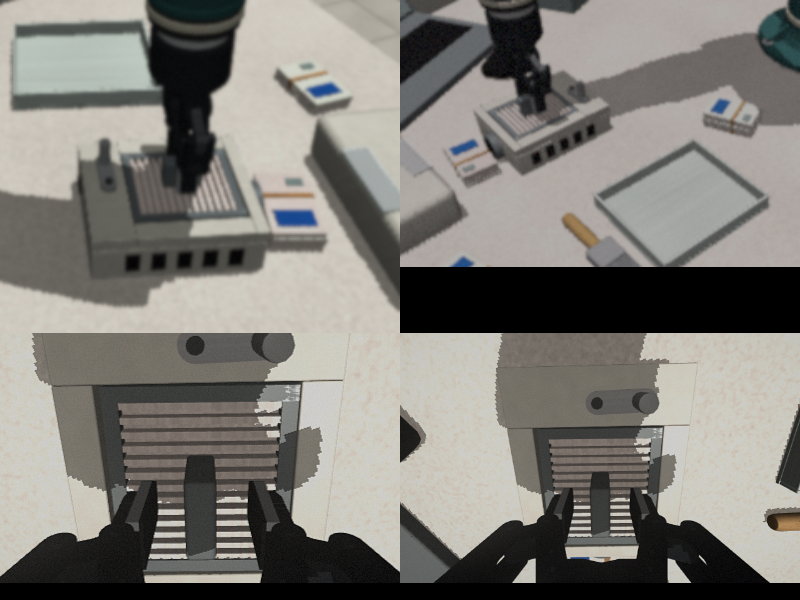

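The fingers straddle the bar, so I'm closing and lifting.

>>> {"api": "servo_tool", "payload": {
  "rows": [0,0,0,0,0,0,0,0,0,0,0,0,0,0,0,0,0,0,0,0,0,0,0,0],
  "gripper": 5,
  "squeeze": 50
}}

```text
time: 13.2
tool_pos: [0.5286, -0.2995, 0.0715]
tool_rot: [3.125, 0.005, 1.234]
contact_force: [-0.9, -0.4, 1.5]
gripper_width: 0.0131
```

>>> {"api": "servo_tool", "payload": {
  "rows": [0,0,-0.2,0,0,0,-0.2,0,0,0,-0.3,0,0,0,-0.5,0,0,0,-0.5,0,0,0,-0.5,0,0,0,-0.5,0,0,0,0,0]
}}

```text
time: 14.2
tool_pos: [0.5271, -0.2978, 0.1873]
tool_rot: [3.123, 0.005, 1.234]
contact_force: [0.0, -1.0, -1.7]
gripper_width: 0.0132
```

```bash
python3 look.py g tray_in
```

```text
14.2 [ 0.5271 -0.2978  0.1873] [3.123 0.005 1.234] 0.013214399377228363 0.008
wrist tray_in 0.97 [619.4  90.8] [ 0.5431 -0.0085  0.004 ]
side tray_in 0.61 [348.5 218.4] [ 0.548  -0.0034  0.004 ]
scene tray_in 0.88 [302.3 242.8] [0.5435 0.0006 0.004 ]
```

View pics/g.png

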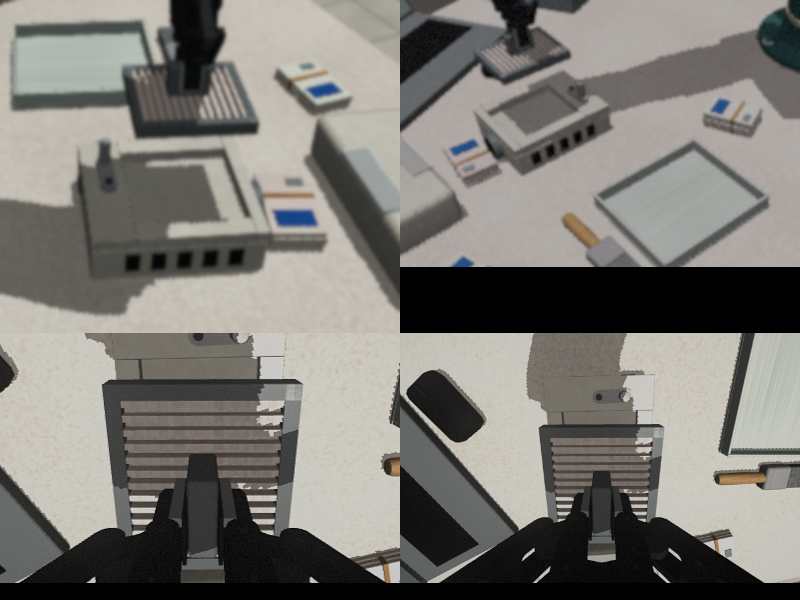

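>>> {"api": "servo_tool", "payload": {
  "rows": [0.4,-0.1,0,0,0.8,-0.25,0,0,0.9,-0.25,0,0,0.9,-0.25,0,0,0.9,-0.25,0,0,0.9,-0.25,0,0,0.9,-0.25,0,0,0.8,-0.25,0,0,0.4,-0.1,0,0,0,0,0,0]
}}

```text
time: 15.75
tool_pos: [0.541, 0.0049, 0.1799]
tool_rot: [3.132, 0.002, 1.236]
contact_force: [-0.7, -0.8, -1.7]
gripper_width: 0.0131
```

```bash
python3 look.py i tray_in filter_bar
```

```text
15.75 [0.541  0.0049 0.1799] [3.132e+00 2.000e-03 1.236e+00] 0.013059546973391256 0.008
wrist filter_bar 0.85 [323.3 270.1] [ 0.6045 -0.0158  0.07  ]
side tray_in 0.83 [350.3 215.9] [0.5559 0.0042 0.004 ]
side filter_bar 0.8 [346.6 151.6] [0.6267 0.1906 0.07  ]
scene tray_in 0.93 [299.6 241.8] [ 0.5439 -0.0068  0.004 ]
```

View pics/i.png

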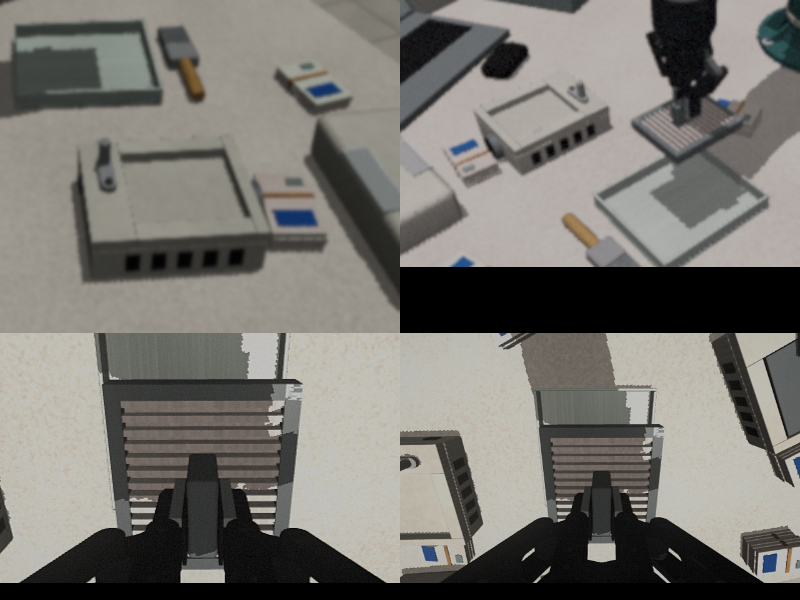

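>>> {"api": "servo_tool", "payload": {
  "rows": [-0.17,0.19,0.2,0,0,0,0.5,0,0,0,0.5,0,0,0,0.5,0,0,0,0.5,0,0,0,0.4,0,0,0,0,0]
}}

```text
time: 17.08
tool_pos: [0.5486, -0.0108, 0.07]
tool_rot: [3.132, 0.003, 1.231]
contact_force: [0.2, 0.2, -1.5]
gripper_width: 0.013
```

```bash
python3 look.py j tray_in filter_bar; python3 -c "
import cv2
a=cv2.imread('pics/j_side.png')[160:270,280:440];b=cv2.imread('pics/j_scene.png')[190:290,230:370]
cv2.imwrite('pics/j2.png',cv2.hconcat([cv2.resize(a,(400,275)),cv2.resize(b,(385,275))]))"
```

```text
17.075 [ 0.5486 -0.0108  0.07  ] [3.132e+00 3.000e-03 1.231e+00] 0.012960325727497559 0.008
wrist filter_bar 0.63 [321.7 268.5] [ 0.5472 -0.0101  0.07  ]
side tray_in 0.6 [349.  216.3] [0.5525 0.0039 0.004 ]
side filter_bar 0.84 [352.7 196.7] [ 0.5514 -0.0175  0.07  ]
scene tray_in 0.92 [302.3 242.7] [5.432e-01 5.000e-04 4.000e-03]
scene filter_bar 0.97 [295.5 217.4] [ 0.534  -0.0217  0.07  ]
scene filter_bar 0.55 [237.7 173. ] [ 0.4593 -0.2566  0.07  ]
```

View pics/j2.png

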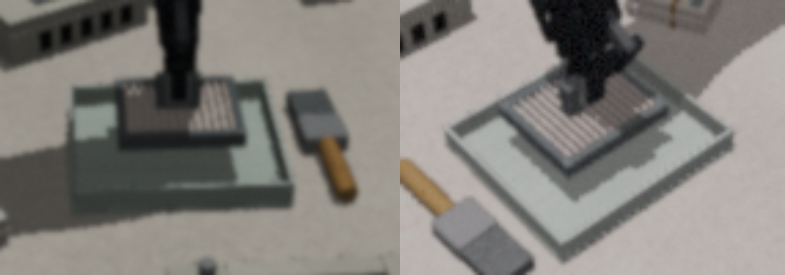

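View pics/j_wrist.png

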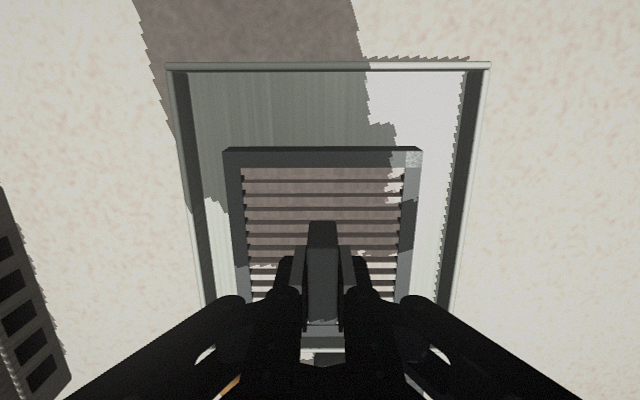

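>>> {"api": "servo_tool", "payload": {
  "rows": [0.15,-0.08,0.2,0,0,0,0.3,0,0,0,0.15,0,0,0,0.1,0,0,0,0,0,0,0,0,0]
}}

```text
time: 18.27
tool_pos: [0.5484, -0.0032, 0.0391]
tool_rot: [3.13, 0.002, 1.232]
contact_force: [-0.4, -0.3, -2.9]
gripper_width: 0.0131
```

>>> {"api": "servo_tool", "payload": {
  "rows": [0,0,0.04,0,0,0,0,0,0,0,0.04,0,0,0,0,0]
}}

```text
time: 18.77
tool_pos: [0.5488, -0.0034, 0.0362]
tool_rot: [3.129, 0.002, 1.232]
contact_force: [0.5, 0.1, -2.1]
gripper_width: 0.0129
```

>>> {"api": "servo_tool", "payload": {
  "rows": [0,0,0.04,0,0,0,0,0]
}}

```text
time: 19.02
tool_pos: [0.5491, -0.0034, 0.0356]
tool_rot: [3.128, 0.002, 1.232]
contact_force: [-0.3, 0.1, -2.1]
gripper_width: 0.0128
```

```bash
python3 look.py k filter_bar; python3 -c "
import cv2
a=cv2.imread('pics/k_side.png')[160:270,280:440];b=cv2.imread('pics/k_scene.png')[190:290,230:370]
cv2.imwrite('pics/k2.png',cv2.hconcat([cv2.resize(a,(400,275)),cv2.resize(b,(385,275))]))"
```

```text
19.025 [ 0.5491 -0.0034  0.0356] [3.128e+00 2.000e-03 1.232e+00] 0.012807680352963095 0.008
wrist filter_bar 0.75 [322.3 268.6] [0.5279 0.0047 0.07  ]
side filter_bar 0.79 [352.3 206.9] [ 0.5342 -0.0542  0.07  ]
side filter_bar 0.71 [286.6 143.5] [0.4968 0.3004 0.07  ]
scene filter_bar 0.95 [301.3 234.3] [0.575  0.0197 0.07  ]
```

View pics/k2.png

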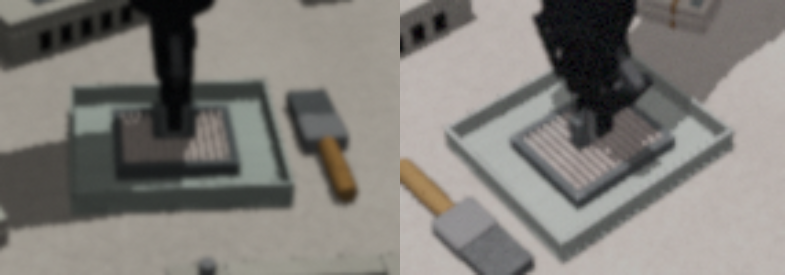

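>>> {"api": "servo_tool", "payload": {
  "rows": [0,0,0.05,0,0,0,0,0,0,0,0.05,0,0,0,0,0]
}}

```text
time: 19.82
tool_pos: [0.5494, -0.0034, 0.0355]
tool_rot: [3.125, 0.001, 1.232]
contact_force: [0.7, -0.4, -1.6]
gripper_width: 0.0127
```

>>> {"api": "servo_tool", "payload": {
  "rows": [0,0,0.1,0,0,0,0,0]
}}

```text
time: 20.08
tool_pos: [0.5506, -0.0037, 0.0339]
tool_rot: [3.121, 0.001, 1.232]
contact_force: [0.7, -0.3, -2.1]
gripper_width: 0.0131
```

>>> {"api": "servo_tool", "payload": {
  "rows": [0,0,0.08,0,0,0,0,0]
}}

```text
time: 20.32
tool_pos: [0.5515, -0.0039, 0.0331]
tool_rot: [3.117, 0.001, 1.232]
contact_force: [0.5, 0.4, -2.2]
gripper_width: 0.0129
```

```bash
python3 look.py l filter_bar; python3 -c "
import cv2
a=cv2.imread('pics/l_side.png')[160:270,280:440];b=cv2.imread('pics/l_scene.png')[190:290,230:370]
c=cv2.imread('pics/l_wrist.png')[40:340,120:520]
cv2.imwrite('pics/l2.png',cv2.vconcat([cv2.hconcat([cv2.resize(a,(400,275)),cv2.resize(b,(385,275))]),cv2.resize(c,(785,325))]))"
```

```text
20.325 [ 0.5515 -0.0039  0.0331] [3.117e+00 1.000e-03 1.232e+00] 0.01292651274546774 0.008
wrist filter_bar 0.75 [323.9 267.5] [0.5281 0.0054 0.07  ]
side filter_bar 0.91 [353.3 207.3] [ 0.5355 -0.0564  0.07  ]
side filter_bar 0.2 [287.3 147.5] [0.4914 0.2758 0.07  ]
scene filter_bar 0.71 [298.4 231.4] [0.5704 0.0091 0.07  ]
```

View pics/l2.png

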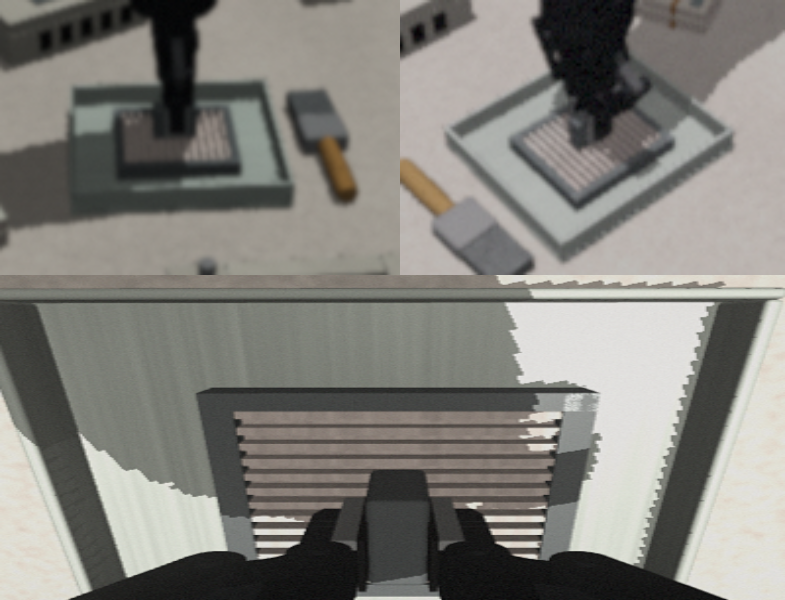

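The filter is on the tray floor, within a millimetre or two, and close to centred. Releasing, then retreating straight up.

>>> {"api": "servo_tool", "payload": {
  "rows": [0,0,0,0,0,0,0,0,0,0,0,0,0,0,0,0],
  "gripper": 40
}}

```text
time: 21.12
tool_pos: [0.5513, -0.0039, 0.0316]
tool_rot: [3.12, 0.001, 1.232]
contact_force: [-0.8, 0.2, 1.1]
gripper_width: 0.04
```

>>> {"api": "servo_tool", "payload": {
  "rows": [0,0,-0.2,0,0,0,-0.5,0,0,0,-0.7,0,0,0,-0.9,0,0,0,-0.9,0,0,0,-0.5,0,0,0,0,0,0,0,0,0]
}}

```text
time: 22.12
tool_pos: [0.5475, -0.0025, 0.1869]
tool_rot: [3.119, 0.001, 1.232]
contact_force: [-0.4, 0.2, -0.1]
gripper_width: 0.0399
```

```bash
python3 - <<'E'
from h import *
s=read_state();print(s["time"],s["tool_pos"],s["contact_force"])
for n in("wrist","side","scene"):
    c=cal(n);im=camera(n);cv2.imwrite(f"pics/m_{n}.png",im)
    for t,z in(("filter_bar",.034),("tray_in",.004),("cover_tab_post",.076)):
        for r in place_of(n,t)[:2]: print(n,t,round(r["p"],2),np.round(r["centre"],1),np.round(atz(c,r["centre"],z),4))
a=cv2.imread('pics/m_side.png')[160:270,280:440];b=cv2.imread('pics/m_scene.png')[190:290,230:370]
d=cv2.imread('pics/m_wrist.png')
cv2.imwrite('pics/m2.png',cv2.vconcat([cv2.hconcat([cv2.resize(a,(400,275)),cv2.resize(b,(385,275))]),cv2.resize(d,(785,325))]))
E
```

```text
22.125 [ 0.54751322 -0.0024667   0.1868621 ] [-0.40014674  0.15218929 -0.12360638]
wrist filter_bar 0.87 [324.8 187.4] [ 0.5543 -0.0018  0.034 ]
side filter_bar 0.73 [351.7 207.8] [ 0.554  -0.0074  0.034 ]
side tray_in 0.72 [287.9 143.6] [0.5369 0.4337 0.004 ]
side cover_tab_post 0.61 [289.7 146.3] [0.4961 0.2682 0.076 ]
scene filter_bar 0.83 [299.6 232.4] [ 0.5415 -0.0071  0.034 ]
scene cover_tab_post 0.59 [420.6 248.4] [0.491  0.2658 0.076 ]
```

View pics/m2.png

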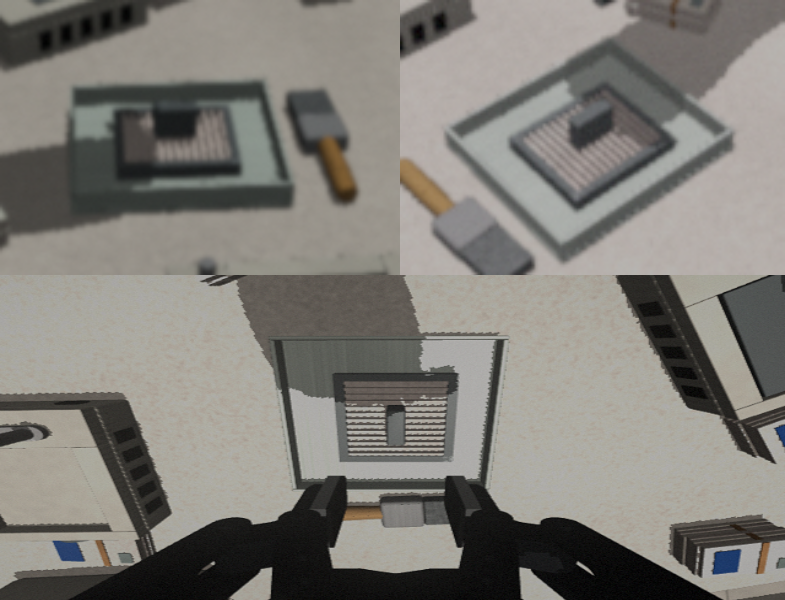

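The wrist view shows the filter lying flat and nearly central in the tray, with the bar at about (395,425) in the composite. The gripper is clear above it. Handing in.

```bash
python3 -c "
from plant import *
print(job_done(),read_state()['time'])"
```

```text
the job is handed in; nothing more can be done
the job is handed in; nothing more can be done
```

I turned the filter's tab aside, moved the filter to the tray and handed the job in at about 22 s. No verdict was reported.

- **Tab:** I straddled the thumb post loosely and swept it round to about 90° from pointing at the panel's middle. The wrist camera put the post at (0.466, -0.250).
- **Lift and lowering:** I gripped the pull bar, lifted the filter about 116 mm, and lowered it into the tray while still gripping it.
- **Release and retreat:** I released it on the floor and raised the gripper about 15 cm clear. The measured force was then near zero.
- **Final position:** All three cameras showed the filter flat in the tray. Its bar was at about (0.55, -0.005), against about (0.546, -0.003) for the tray's middle, roughly 1 cm apart or less.

**Checks that were unclear or disagreed:**
- The force reading gave no clear contact signal when the filter reached the floor. I judged touchdown from the height and a slight tool tilt of about 0.02 rad, so it may have dropped a millimetre or two on release.
- In the last look, the network's only tray report was a false one, on the other unit in the side view. I checked the centring by eye and against earlier tray measurements.
- The other unit's post read 5–9 mm off its first position, in line with the network's scatter. The arm never went near it.

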